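# Open the middle-sized key canister

## Task

Of the three key canisters on the work top, open only the middle-sized one: push its safety cap down, twist it anticlockwise while it is down until its grip bar lines up with the two ribs on the canister's foot, and lift it out. Finish while still holding the cap in the gripper, level and at rest, about 10 cm clear above its own canister. Leave the other two canisters shut and everything else where it is.

Things in the scene. Friction and masses are not known exactly. Their poses are not given: they have to be found in the camera images.
- mid_canister: Round steel key canister, the middle-sized one, the one to open: 62 mm diameter, 75 mm high, fixed upright on a foot disc 90 mm wide, 5 mm thick. Origin: centre of underside, on the work top; z up; x runs along the line of the two dark raised ribs on the foot (at +x and -x; 13 x 7 mm, 5 high).
- mid_cap: Push-and-turn cap, locked in the mid canister: black disc 62 mm wide, 10 mm thick; on it a bare metal grip bar 40 mm long (cap x), 14 wide (y), 24 high; below it a steel stem with a cross lug. About 150 g. Origin: centre of the disc's underside; z up. Locked: origin 82 mm above the work top, bar top at 116 mm, bar 75 degrees clockwise (from above) of the canister's ribs, some 5 degrees of play.
- small_canister: Round steel key canister, the smallest; leave shut: 48 mm diameter, 75 mm high, fixed upright on a foot disc 76 mm wide, 5 mm thick. Origin: centre of underside, on the work top; z up; x runs along the line of the two dark raised ribs on the foot (at +x and -x; 13 x 7 mm, 5 high).
- small_cap: Push-and-turn cap, locked in the small canister: black disc 48 mm wide, 10 mm thick; on it a bare metal grip bar 40 mm long (cap x), 14 wide (y), 24 high; below it a steel stem with a cross lug. About 150 g. Origin: centre of the disc's underside; z up. Locked: origin 82 mm above the work top, bar top at 116 mm, bar 75 degrees clockwise (from above) of the canister's ribs, some 5 degrees of play.
- large_canister: Round steel key canister, the largest; leave shut: 78 mm diameter, 75 mm high, fixed upright on a foot disc 106 mm wide, 5 mm thick. Origin: centre of underside, on the work top; z up; x runs along the line of the two dark raised ribs on the foot (at +x and -x; 13 x 7 mm, 5 high).
- large_cap: Push-and-turn cap, locked in the large canister: black disc 78 mm wide, 10 mm thick; on it a bare metal grip bar 40 mm long (cap x), 14 wide (y), 24 high; below it a steel stem with a cross lug. About 150 g. Origin: centre of the disc's underside; z up. Locked: origin 82 mm above the work top, bar top at 116 mm, bar 75 degrees clockwise (from above) of the canister's ribs, some 5 degrees of play.
- mid_mouth (a point): Centre of the middle canister's mouth, level with the rim, 75 mm above the work top; axes as the canister. The cap comes out only with its bar along the ribs (within 8 degrees): turn it 75 degrees anticlockwise (positive about z) while down; an end stop lies some 10 degrees beyond. Then it lifts straight out.
- mid_cap_foot (a point): Lower end of the middle cap's stem, 22 mm below the disc's underside; the cap's lowest point. It rests on a sprung plunger: pressing the cap takes 5 N at first, 10 N fully down (7 mm, disc meets rim); 4.5 mm clears the catch, 6 is safe. Let up when turned free, it rises 2 mm by itself; its lowest point leaves the mouth after 15 mm of lift.
- padlock: Gunmetal padlock lying flat, body 42 x 46 x 20 mm with a steel shackle to +x reaching 52 mm from the origin; origin at the centre of the body's underside. Bystander.
- fob: Coral silicone fob, disc 38 mm across and 10 mm thick with a tongue to +x; origin at the centre of the disc's underside. Bystander.
- tumbler: Clear glass tumbler, 72 mm across the rim, 90 mm high, standing; origin at the centre of its underside. Bystander.
- key_block: Worn wooden key block 70 x 120 x 35 mm with two brass key heads on top reaching 56 mm high; origin at the centre of its underside. Bystander.
Mind the look-alikes: they are no part of the job. What is shaped like the large_cap but green, orange or red is not meant.

How it is judged:
By the outcome, as a careful person would: the job done as asked, in the order asked, and still so for the second after the job is handed in, while the arm keeps its last pose, push and grip.
It also fails if it takes over 35 s, if anything falls off the work surface, if the arm or the gripper's body presses on something with over 40 N, if the wrist force passes 120 N, or if a joint passes its speed limit or range.

## Robot

A 6-joint arm with a two-finger parallel gripper is mounted at the origin on the work surface. World frame = base frame: x ahead of the robot, y to its left, z up, the work surface at z = 0. Lengths are in m, angles in rad, forces in N, time in s.
With the tool pointing down it reaches from about 0.25 to 0.775 m from the base axis. Payload 8.9 kg.
Tool frame: the origin (TCP) lies midway between the tips of the shut fingers; the grasp point (between the pads) lies 19 mm behind it; z points along the fingers, y is the line along which they close (so a half turn about z gives the same grasp; the last joint's range is limited). The gripper opens to 85 mm and grips with 20 to 120 N. Pads are 22 mm wide; open, the fingers measure 114 mm over their backs; the gripper's body (76 mm by 85 mm) begins 54 mm behind the grasp point. The pads swing forward as they close: fully open they stand 13 mm farther back than shut.
Start: joints at [-1.414, 0.291, -0.153, 1.127, 0, 1.431], TCP at [0.153, -0.502, 0.209] pointing down, gripper open.
Joint ranges: [-2.52, 2.52], [-0.91, 1.74], [-1.3, 1.37], [-1.96, 2.02], [-1.52, 1.47], [-3.14, 3.14]. Speed limits (rad/s): [2.22, 2.22, 2.79, 3.14, 3.14, 3.14].

## Interface

Orientations are given as a unit quaternion [x, y, z, w].
In Python, from rig import read_state, viewer, order, boxes_of, masks_of, pinpoint gives the robot as it stands.
- The arm moves only by the shell command python3 -m pendant 'ROWS' [FORCE]. ROWS is JSON, a list of rows, each an object with "slide": the shift along the tool's x, y, z in mm, a list of three; "spin": the turn about the tool's z in degrees; "claw": the closure, from 0 (fully open) to 1 (shut). In form: [{"slide": [tx, ty, tz], "spin": spin, "claw": claw}, ...]. A call has 1 to 8 rows; each row shifts and turns the commanded pose from where the row before left it, along the tool's axes as they then stand; what a row does not reach is not made up. A row lasts 1/10 s, in which the tool goes at most 50 mm and 8.59 degrees, less where a joint would pass 70% of its speed; a pose out of reach is approached as far as the arm can. A call is refused whole if a number of a shift passes 50 or a number of a turn 8.59, either way. A call with a gripper value outside its range is refused whole. The fingers move at their own pace and stop on an object; FORCE is the grip in N (left out, the last holds). Time passes only in rows, so rows that do not move let the fingers close. It gives the time, the measured TCP pose, the force, the opening and the grip force at its end, in the units of the state.
- read_state(): the state, without advancing time (a new reading comes with each control period).
- viewer.snapshot(name): name is "side" or "top"; returns the picture (420x560x3 uint8, blue, green, red); there is no depth.
- viewer.calibration(name): a dict with "K" (3x3 intrinsics, pixels), "distortion" ([k1, k2, p1, p2, k3] as OpenCV has them; the pictures are not rectified), "cam_to_world" (4x4, takes a point from camera to world coordinates). Camera axes: x right, y up, looking along -z (the intrinsics and any distortion apply to the point x, -y, -z); pixel columns grow to the right and rows downward; lengths in m; the calibration is good to about 2 mm. A picture is of the moment at which its call begins. calibration takes no time and is no camera call.
- order.finish_job(): hands the job in; it is judged then, once.
Trained networks look in the newest picture that a camera, given by its name, has taken for a name from the list of things; names that differ only in an ending like _2 or _b are one class to them, and where a whole thing is asked for, a point or a joint stands for the part that bears it (a point fixed in the world has none). Each returns a list of dicts, best first, with "score" (0 to 1); they miss things now and then, are a little off and sometimes report something else, mostly with a low value. They report only what shows in the picture. A call takes as long as a camera call. They do not tell look-alikes from the thing itself.
- boxes_of(name, camera): "position" ([x, y, z] in m, in the coordinates of the camera as it stood for that picture, good to about 4 mm: the middle of the surface that is visible of it).
- masks_of(name, camera): "region" (420x560 bool, what is visible of it).
- pinpoint(name, camera): "position" ([x, y, z] in m, in the coordinates of the camera as it stood for that picture, good to about 4 mm: a listed point, or the origin of a listed thing).
The state is a dict: "time_s": time; "qpos": joint angles; "qvel": joint speeds; "tau": joint torques, N m; "tool_pos": TCP position; "orientation": TCP orientation; "wrist_force": force on the tool from outside, world axes, zero at the start; "torque": the same for the moment, N m; "finger_gap": finger opening in m; "grasp_force": force on a finger pad.
Only numpy, scipy, OpenCV 4.12 (cv2) and the standard library are available. Lean on these libraries where they do the work, as an engineer would, in place of code of your own. Each camera call takes 0.05 s, during which the arm holds its last target. There are 200 camera calls.

## Working session

There is one attempt and no reset: what is moved stays moved. The work goes in short steps, Python scripts to look and compute and a shell command to move; the robot and the scene stay as the last step left them, time stands still between calls to the robot, and variables do not carry over. Pictures are saved under pics/ and viewed, at most 10 in all, crops included, and the job is handed in when it is done.

```bash
mkdir -p pics; cat > h.py <<'E'
import numpy as np, cv2
from rig import *
def w(cam,p):
    T=np.array(viewer.calibration(cam)["cam_to_world"]); return (T@np.r_[p,1])[:3]
def pix(cam,P):
    c=viewer.calibration(cam); T=np.linalg.inv(np.array(c["cam_to_world"])); p=(T@np.r_[P,1])[:3]*[1,-1,-1]
    return cv2.projectPoints(p.reshape(1,3),np.zeros(3),np.zeros(3),np.array(c["K"]),np.array(c["distortion"]))[0].ravel()
def ray(cam,uv,z):
    c=viewer.calibration(cam); T=np.array(c["cam_to_world"])
    q=cv2.undistortPoints(np.array(uv,float).reshape(-1,1,2),np.array(c["K"]),np.array(c["distortion"])).reshape(-1,2)
    d=np.c_[q[:,0],-q[:,1],-np.ones(len(q))]@T[:3,:3].T; o=T[:3,3]
    return o+d*((z-o[2])/d[:,2])[:,None]
E
python3 - <<'E'
from h import *
np.set_printoptions(precision=4,suppress=True)
for c in("top","side"):
    cv2.imwrite(f"pics/{c}1.png",viewer.snapshot(c)); print(c,np.array(viewer.calibration(c)["cam_to_world"])[:3,3])
    for n in("mid_canister","mid_cap","mid_mouth","small_canister","large_canister","large_cap"):
        for d in pinpoint(n,c)[:3]:
            P=w(c,d["position"]);print(n,round(d["score"],2),P,pix(c,P).round())
print(read_state())
E
```

```text
top [0.433  0.0008 1.0439]
mid_canister 0.72 [ 0.5322 -0.1606  0.0008] [337. 246.]
mid_canister 0.19 [ 0.5351 -0.1624  0.0783] [343. 242.]
mid_cap 0.94 [ 0.5306 -0.1581  0.0817] [341. 244.]
mid_mouth 0.84 [ 0.5329 -0.1592  0.0775] [342. 243.]
mid_mouth 0.59 [ 0.4877  0.158  -0.0002] [204. 268.]
small_canister 0.78 [0.4879 0.1613 0.0016] [202. 268.]
small_canister 0.18 [ 0.5667 -0.3583  0.002 ] [419. 230.]
large_canister 0.64 [ 0.545  -0.0139  0.0015] [276. 242.]
large_cap 0.72 [ 0.7009 -0.0137  0.0228] [274. 177.]
large_cap 0.69 [ 0.5443 -0.0144  0.0814] [276. 239.]
large_cap 0.59 [0.6215 0.1235 0.0258] [217. 210.]
side [0.4993 0.9002 1.125 ]
mid_canister 0.65 [ 0.5313 -0.155   0.0003] [304. 190.]
mid_canister 0.21 [ 0.5323 -0.1604  0.0776] [305. 171.]
mid_cap 0.64 [0.4844 0.159  0.0834] [317. 260.]
mid_cap 0.54 [ 0.5338 -0.1607  0.0788] [304. 170.]
mid_mouth 0.89 [ 0.5323 -0.1609  0.0719] [305. 172.]
small_canister 0.91 [0.4886 0.1621 0.0036] [314. 279.]
large_canister 0.95 [ 0.5481 -0.0176  0.0015] [296. 225.]
large_canister 0.19 [ 0.5314 -0.158   0.0004] [304. 189.]
large_cap 0.9 [ 0.7062 -0.0104  0.0258] [240. 218.]
large_cap 0.83 [0.398  0.0049 0.0237] [349. 229.]
large_cap 0.64 [0.622  0.1254 0.0254] [264. 259.]
{'time_s': 0.7, 'qpos': array([-1.4143,  0.2907, -0.1534,  1.1267, -0.    ,  1.4315]), 'qvel': array([-0.0011,  0.    , -0.    ,  0.0015, -0.0008, -0.0002]), 'tau': array([  0.0001, -53.6907,  33.1598,   0.0018,  -0.0004,   0.    ]), 'tool_pos': array([ 0.1531, -0.5022,  0.2088]), 'orientation': array([ 0.9891,  0.1474, -0.    ,  0.    ]), 'wrist_force': array([ 0.6639, -0.1696, -0.4902]), 'torque': array([ 0.0354, -0.0276,  0.0158]), 'grasp_force': 0.0, 'finger_gap': 0.0852496443330224}
```

View pics/top1.png

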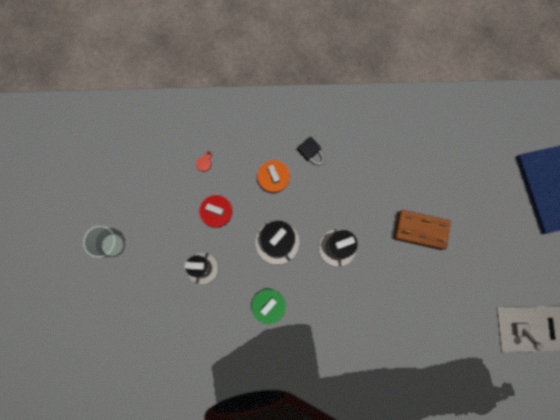

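View pics/side1.png

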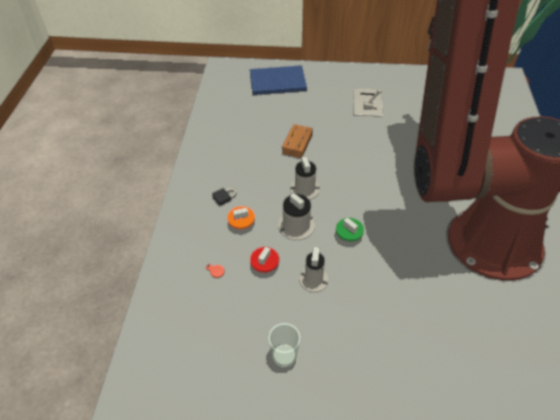

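Three closed canisters are in the top picture: (200,267) is the smallest, (277,241) the largest and (341,245) the middle one. The green, orange and red discs lie loose and are look-alikes. (341,245) fits, so I'll confirm it in a crop and measure the bar and disc.

```bash
python3 - <<'E'
from h import *
np.set_printoptions(precision=4,suppress=True)
im=viewer.snapshot("top")
for n,(u,v) in dict(small=(197,266),large=(277,239),mid=(343,244)).items():
    p=im[v-24:v+24,u-24:u+24]; g=cv2.cvtColor(cv2.resize(p,None,fx=8,fy=8,interpolation=cv2.INTER_CUBIC),cv2.COLOR_BGR2GRAY)
    yy,xx=np.mgrid[:384,:384]; near=np.hypot(xx-192,yy-192)<100
    dk=((g<50)).astype(np.uint8)
    k,l,s,c=cv2.connectedComponentsWithStats(dk); i=l[150:240,150:240]; i=np.bincount(i[i>0]).argmax()
    cs=max(cv2.findContours((l==i).astype(np.uint8),0,2)[0],key=cv2.contourArea)
    h=cv2.convexHull(cs); (cx,cy),r=cv2.minEnclosingCircle(h)
    fill=cv2.drawContours(np.zeros_like(g),[h],-1,1,-1)
    b=((g>140)&near&(cv2.dilate(fill,np.ones((15,15)))>0)).astype(np.uint8)
    k,l2,s,_=cv2.connectedComponentsWithStats(b); j=1+s[1:,4].argmax()
    q=max(cv2.findContours((l2==j).astype(np.uint8),0,2)[0],key=cv2.contourArea)
    box=cv2.boxPoints(cv2.minAreaRect(q)); f=lambda P:(np.array(P)+.5)/8-.5+[u-24,v-24]
    B=ray("top",f(box),0.116); e=sorted([B[1]-B[0],B[2]-B[1]],key=np.linalg.norm)
    print(n,"disc",ray("top",[f((cx,cy))],0.092)[0],"r px",r/8,"bar",B.mean(0),[np.linalg.norm(x) for x in e],"ang",np.degrees(np.arctan2(e[1][1],e[1][0])))
p=im[215:275,180:370]; cv2.imwrite("pics/crop.png",cv2.resize(p,None,fx=4.2,fy=4.2,interpolation=cv2.INTER_CUBIC))
s=viewer.snapshot("side"); 
p2=s[150:210,270:340]; cv2.imwrite("pics/scrop.png",cv2.resize(p2,None,fx=8,fy=8,interpolation=cv2.INTER_CUBIC))
E
```

```text
small disc [0.4877 0.1592 0.092 ] r px 11.29289722442627 bar [0.4877 0.1604 0.116 ] [np.float64(0.0127890815297423), np.float64(0.035633887931144734)] ang -95.08723160762725
large disc [ 0.5436 -0.0157  0.092 ] r px 17.935070037841797 bar [ 0.5456 -0.0167  0.116 ] [np.float64(0.013178378186606728), np.float64(0.03921261843716319)] ang -43.03429983089483
mid disc [ 0.5272 -0.1541  0.092 ] r px 15.69930362701416 bar [ 0.5297 -0.16    0.116 ] [np.float64(0.01321122279442644), np.float64(0.03913513731643122)] ang -70.43045431446305
```

View pics/crop.png

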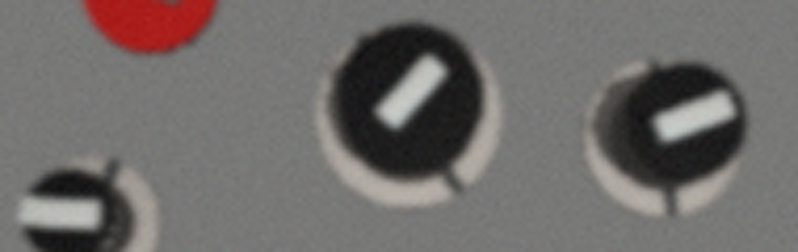

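View pics/scrop.png

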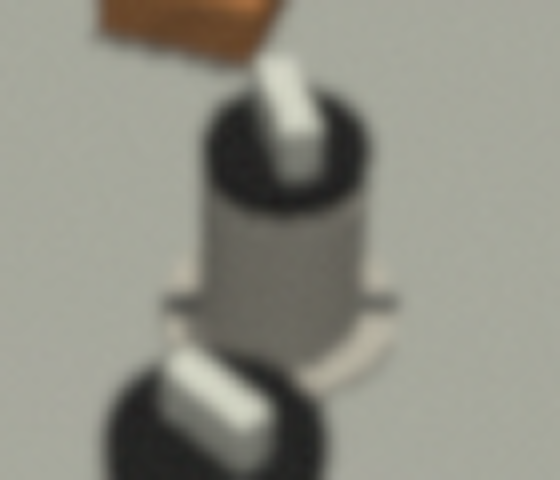

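The crop shows three disc widths: about 85 px at (60,213), about 150 px at (408,100) and about 125 px at (685,125). The one at (685,125) is the middle size, picture pixel (343,244). Its bar lies at about -70° in the world frame, and its ribs at crop (652,65) and (672,200) put the rib line at about +7°. I'm moving over it.

```bash
python3 -m pendant '[{"slide":[20,-9,0],"spin":0,"claw":0},{"slide":[40,-19,0],"spin":0,"claw":0},{"slide":[40,-19,0],"spin":0,"claw":0},{"slide":[40,-19,0],"spin":0,"claw":0},{"slide":[40,-19,0],"spin":0,"claw":0},{"slide":[40,-19,0],"spin":0,"claw":0},{"slide":[40,-19,0],"spin":0,"claw":0},{"slide":[40,-19,0],"spin":0,"claw":0}]'
python3 -m pendant '[{"slide":[40,-19,0],"spin":0,"claw":0},{"slide":[40,-19,0],"spin":0,"claw":0},{"slide":[40,-19,0],"spin":0,"claw":0},{"slide":[30,-14,0],"spin":0,"claw":0},{"slide":[11,-4,0],"spin":0,"claw":0},{"slide":[0,0,0],"spin":-4,"claw":0},{"slide":[0,0,0],"spin":-8,"claw":0},{"slide":[0,0,0],"spin":-8,"claw":0}]'
python3 -m pendant '[{"slide":[0,0,0],"spin":-8,"claw":0},{"slide":[0,0,0],"spin":-8,"claw":0},{"slide":[0,0,0],"spin":-8,"claw":0},{"slide":[0,0,0],"spin":-8,"claw":0},{"slide":[0,0,0],"spin":-8,"claw":0},{"slide":[0,0,0],"spin":-8,"claw":0},{"slide":[0,0,0],"spin":-8,"claw":0},{"slide":[0,0,0],"spin":-8,"claw":0}]'
cat >> h.py <<'E'
def tool(goal=None):
    s=read_state(); q=s["orientation"]; a=2*np.arctan2(q[1],q[0]); x=np.array([np.cos(a),np.sin(a)]); y=np.array([np.sin(a),-np.cos(a)])
    print("t",round(s["time_s"],2),"pos",s["tool_pos"].round(4),"psi",np.degrees(a).round(2),"q",np.round(q,4),"F",np.round(s["wrist_force"],1),"M",np.round(s["torque"],2),"gap",round(s["finger_gap"],4),"gf",round(s["grasp_force"],1),"q6",round(s["qpos"][5],2))
    f=s["wrist_force"][:2]; print("F tool xy",(f@x).round(2),(f@y).round(2))
    if goal is not None: d=np.array(goal)-s["tool_pos"]; print("slide mm",(d[:2]@x*1e3).round(1),(d[:2]@y*1e3).round(1),(-d[2]*1e3).round(1))
E
python3 -c "
from h import *
tool([.531,-.160,.13])
print(pix('top',[.531,-.16,.116]),pix('side',[.531,-.16,.116]))
r=ray('top',[(335.2,230.5),(340,262.6)],.005);print(r,np.degrees(np.arctan2(*(r[0]-r[1])[1::-1])))
r=ray('side',[(292.6,187.8),(317.5,187.6)],.005);print(r,np.degrees(np.arctan2(*(r[0]-r[1])[1::-1])))
r=ray('side',[(304.2,158.7),(309,166.3)],.116);print(r)
"
```

```text
time_s: 1.6
tool_pos: [0.3998, -0.2776, 0.209]
orientation: [0.989, 0.147, 0.0, 0.0]
wrist_force: [0.2, -0.7, 0.2]
finger_gap: 0.0854
grasp_force: 0.0
time_s: 2.4
tool_pos: [0.5305, -0.1606, 0.2087]
orientation: [0.948, 0.319, -0.0, 0.0]
wrist_force: [-0.1, 0.5, 0.4]
finger_gap: 0.0854
grasp_force: 0.0
time_s: 3.2
tool_pos: [0.5303, -0.1609, 0.2088]
orientation: [0.634, 0.773, -0.0, -0.0]
wrist_force: [0.1, -0.1, 1.0]
finger_gap: 0.0858
grasp_force: 0.0
t 3.2 pos [ 0.5303 -0.1609  0.2088] psi 101.24 q [ 6.345e-01  7.730e-01 -2.000e-04 -1.000e-04] F [ 0.1 -0.1  1. ] M [0.02 0.   0.04] gap 0.0858 gf 0.0 q6 0.95
F tool xy -0.16 0.05
slide mm 0.7 0.9 78.8
[344.90692381 241.6636695 ] [305.47987952 161.2903363 ]
[[ 0.57008671 -0.1573621   0.005     ]
 [ 0.49325456 -0.16505907  0.005     ]] 5.720746979984867
[[ 0.56696746 -0.15799546  0.005     ]
 [ 0.49187948 -0.16459435  0.005     ]] 5.0223727206754925
[[ 0.53526085 -0.17045043  0.116     ]
 [ 0.51992487 -0.14029244  0.116     ]]
```

```bash
python3 -m pendant '[{"slide":[0,1,0],"spin":-8.5,"claw":0},{"slide":[0,0,25],"spin":-0.6,"claw":0},{"slide":[0,0,30],"spin":0,"claw":0},{"slide":[0,0,25],"spin":0,"claw":0.3},{"slide":[0,0,15],"spin":0,"claw":0.4},{"slide":[0,0,10],"spin":0,"claw":0.4},{"slide":[0,0,5],"spin":0,"claw":0.4},{"slide":[0,0,0],"spin":0,"claw":0.4}]'
python3 -c "
from h import *
tool([.531,-.1605,.0945])
s=viewer.snapshot('side')[120:220,250:360]; t=viewer.snapshot('top')[200:300,290:400]
cv2.imwrite('pics/pre.png',cv2.resize(np.hstack([s,t]),None,fx=3.6,fy=3.6,interpolation=cv2.INTER_CUBIC))"
```

```text
time_s: 4.0
tool_pos: [0.5315, -0.1603, 0.0987]
orientation: [0.573, 0.819, -0.0, -0.0]
wrist_force: [-0.4, -0.5, 0.2]
finger_gap: 0.0511
grasp_force: 0.0
t 4.0 pos [ 0.5315 -0.1603  0.0987] psi 110.03 q [ 5.734e-01  8.193e-01 -1.000e-04 -2.000e-04] F [-0.4 -0.5  0.2] M [ 0.04 -0.   -0.04] gap 0.0511 gf 0.0 q6 0.8
F tool xy -0.35 -0.54
slide mm -0.0 -0.6 4.2
```

View pics/pre.png

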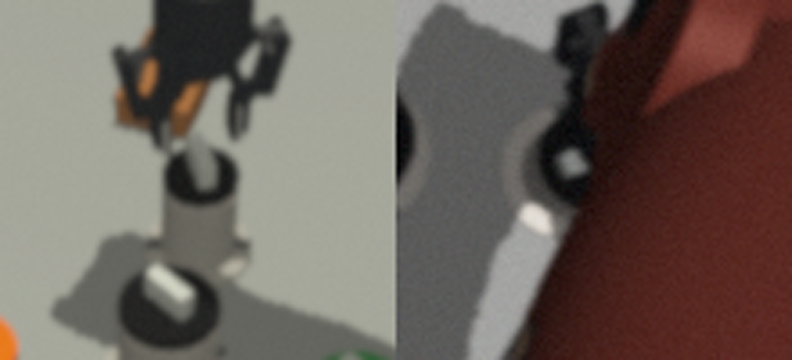

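The fingers at (160,140) and (240,130) straddle the bar at (200,165). I'm lowering the last few millimetres and gripping.

```bash
python3 -m pendant '[{"slide":[0,-0.5,4],"spin":0,"claw":0.5},{"slide":[0,0,0],"spin":0,"claw":0.7},{"slide":[0,0,0],"spin":0,"claw":0.8},{"slide":[0,0,0],"spin":0,"claw":1},{"slide":[0,0,0],"spin":0,"claw":1},{"slide":[0,0,0],"spin":0,"claw":1},{"slide":[0,0,0],"spin":0,"claw":1}]' 60
python3 -c "
from h import *
tool([.531,-.1605,.0945])"
```

```text
time_s: 4.8
tool_pos: [0.5313, -0.1602, 0.0948]
orientation: [0.573, 0.819, 0.0, 0.0]
wrist_force: [-0.4, -0.0, 0.4]
finger_gap: 0.0003
grasp_force: 0.0
t 4.8 pos [ 0.5313 -0.1602  0.0948] psi 110.05 q [0.5732 0.8194 0.     0.    ] F [-0.4 -0.   0.4] M [ 0.06 -0.01 -0.02] gap 0.0003 gf 0.0 q6 0.8
F tool xy 0.12 -0.42
slide mm -0.2 -0.4 0.3
```

```bash
python3 -c "
from h import *
S=viewer.snapshot('side');T=viewer.snapshot('top')
s=S[120:220,250:360]; t=T[200:300,290:400]
cv2.imwrite('pics/closed.png',cv2.resize(np.hstack([s,t]),None,fx=3.6,fy=3.6,interpolation=cv2.INTER_CUBIC))
for P in ([.5313,-.1602,.0948],[.5313,-.1602,.116]): print((pix('side',P)-[250,120])*3.6,(pix('top',P)-[180,200])*3.6)
for n in('mid_cap','mid_mouth','mid_canister'):
  for c in('top','side'):
    for d in pinpoint(n,c)[:3]: print(n,c,round(d['score'],2),w(c,d['position']).round(4))
"
```

```text
[198.66181241 167.66002594] [588.09696396 153.30385645]
[199.36426626 148.45163237] [593.9763032  149.47732355]
mid_cap top 0.64 [ 0.5329 -0.1585  0.0824]
mid_cap top 0.21 [ 0.5496 -0.0114  0.0024]
mid_cap side 0.65 [ 0.5314 -0.1627  0.078 ]
mid_cap side 0.19 [ 0.5306 -0.1628  0.0616]
mid_mouth top 0.56 [ 0.5334 -0.1602  0.0801]
mid_mouth top 0.4 [ 0.5475  0.3751 -0.0051]
mid_mouth side 0.7 [ 0.529 -0.161  0.073]
mid_canister top 0.67 [ 0.5284 -0.1585  0.0008]
mid_canister side 0.89 [ 5.313e-01 -1.582e-01  3.000e-04]
```

View pics/closed.png

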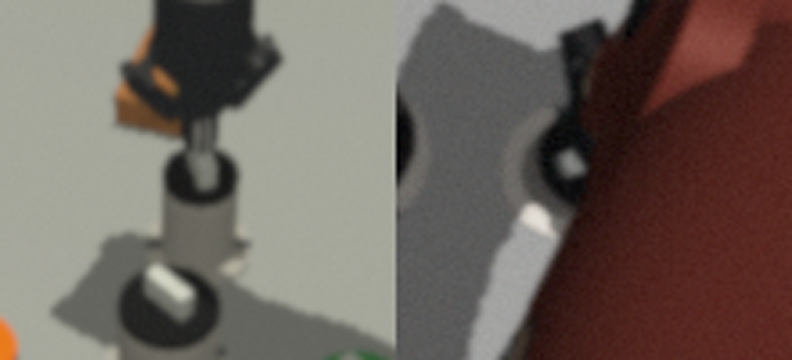

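```bash
python3 -c "
from h import *
S=viewer.snapshot('side')
k=8; s=cv2.resize(S[125:200,265:345],None,fx=k,fy=k,interpolation=cv2.INTER_CUBIC)
def dot(P,c):
  p=(pix('side',P)-[265,125]+.5)*k; cv2.circle(s,tuple(int(v) for v in p),3,c,-1); print(P,p)
t=read_state()['tool_pos']
for h in (0,.019,.0365,.073): dot(t+[0,0,h],(0,0,255))
u=np.array([np.cos(np.radians(110.2)),np.sin(np.radians(110.2)),0])
C=np.array([.531,-.1605,0])
for z in(.092,.116):
  for e in(-.02,.02): dot(C+u*e+[0,0,z],(0,255,0))
cv2.imwrite('pics/ov.png',s)
"
```

```text
[ 0.53129159 -0.16021588  0.09479837] [325.49627398 336.55165118]
[ 0.53129159 -0.16021588  0.11379837] [326.89382702 298.34021409]
[ 0.53129159 -0.16021588  0.13129837] [328.20740218 262.46355706]
[ 0.53129159 -0.16021588  0.16779837] [331.03198514 185.44415132]
[ 0.53790596 -0.17926986  0.092     ] [310.1064819  304.70463088]
[ 0.52409404 -0.14173014  0.092     ] [342.45423473 379.14853001]
[ 0.53790596 -0.17926986  0.116     ] [311.66844613 256.4001852 ]
[ 0.52409404 -0.14173014  0.116     ] [344.44976733 330.95315246]
```

View pics/ov.png

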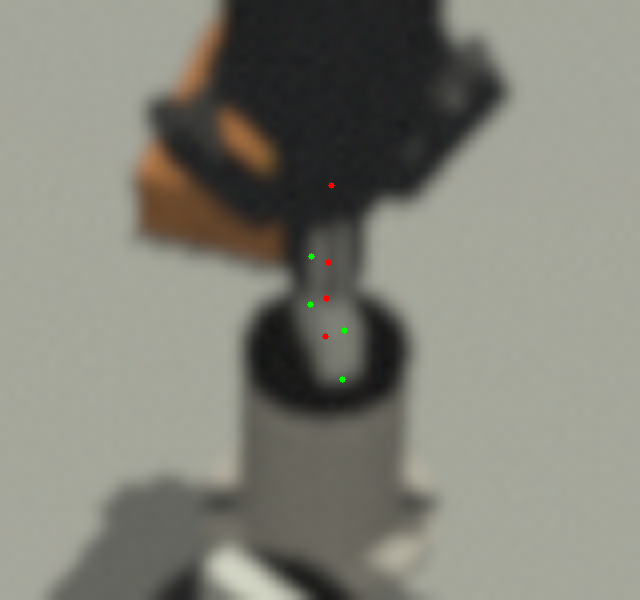

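The shut fingers' tips seem to end at about (330,300) in this crop, level with the bar top, and the gap reads 0, so they closed without catching the bar. They are either above it or behind it. I'll lift clear and check where the tips really are against the reading.

```bash
python3 -m pendant '[{"slide":[0,0,-20],"spin":0,"claw":1},{"slide":[0,0,-20],"spin":0,"claw":1},{"slide":[-20,0,-10],"spin":0,"claw":1},{"slide":[-40,0,0],"spin":0,"claw":1},{"slide":[-20,0,0],"spin":0,"claw":1},{"slide":[0,0,0],"spin":0,"claw":1}]'
python3 -c "
from h import *
tool()
k=6; out=[]
t=read_state()['tool_pos']
for c in('side','top'):
  S=viewer.snapshot(c); p0=pix(c,t).astype(int); o=p0-[32,45]
  s=cv2.resize(S[o[1]:o[1]+90,o[0]:o[0]+64],None,fx=k,fy=k,interpolation=cv2.INTER_CUBIC)
  for h in (0,.019,.073):
    p=(pix(c,t+[0,0,h])-o+.5)*k; cv2.circle(s,tuple(int(v) for v in p),2,(0,0,255),-1); print(c,p)
  out.append(s)
cv2.imwrite('pics/tip.png',np.hstack(out))
"
```

```text
time_s: 5.85
tool_pos: [0.5594, -0.2379, 0.1446]
orientation: [0.574, 0.819, -0.0, 0.001]
wrist_force: [0.5, -0.1, 0.5]
finger_gap: -0.0001
grasp_force: 0.0
t 5.85 pos [ 0.5594 -0.2379  0.1446] psi 109.92 q [ 5.741e-01  8.188e-01 -2.000e-04  6.000e-04] F [ 0.5 -0.1  0.5] M [0.   0.03 0.01] gap -0.0001 gf 0.0 q6 0.7
F tool xy -0.2 0.41
side [197.9861912  274.27890366]
side [198.57577672 244.00931221]
side [200.32283036 154.58007833]
top [200.59358006 277.33073567]
top [214.90665144 269.21537817]
top [259.0799295  244.16750383]
```

View pics/tip.png

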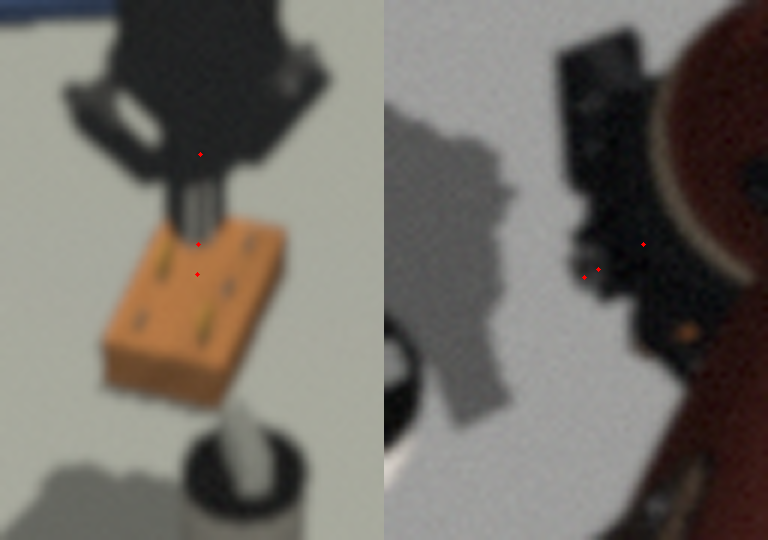

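The side picture shows the tips at (200,244), while the TCP reading projects to (198,274). The tips therefore sit about 19 mm higher than reported, and the top view agrees. I'm going back and reaching about 15 mm deeper.

```bash
python3 -m pendant '[{"slide":[20,0,0],"spin":0,"claw":0.4},{"slide":[40,0,0],"spin":0,"claw":0.4},{"slide":[20,0,0],"spin":0,"claw":0.4},{"slide":[0,0,15],"spin":0,"claw":0.4},{"slide":[0,0,25],"spin":0,"claw":0.4},{"slide":[0,0,15],"spin":0,"claw":0.4},{"slide":[0,0,10],"spin":0,"claw":0.4},{"slide":[0,0,0],"spin":0,"claw":0.4}]'
python3 -m pendant '[{"slide":[0,0,0],"spin":0,"claw":0.6},{"slide":[0,0,0],"spin":0,"claw":0.7},{"slide":[0,0,0],"spin":0,"claw":0.8},{"slide":[0,0,0],"spin":0,"claw":1},{"slide":[0,0,0],"spin":0,"claw":1},{"slide":[0,0,0],"spin":0,"claw":1}]' 40
python3 -c "
from h import *
tool([.531,-.1605,.0765])"
```

```text
time_s: 6.75
tool_pos: [0.5302, -0.1591, 0.0788]
orientation: [0.573, 0.82, -0.0, -0.001]
wrist_force: [-0.0, 0.6, -0.7]
finger_gap: 0.0508
grasp_force: 0.0
time_s: 7.35
tool_pos: [0.5316, -0.1604, 0.0802]
orientation: [0.573, 0.819, 0.0, 0.0]
wrist_force: [-0.7, 0.2, 3.4]
finger_gap: 0.0128
grasp_force: 41.8
t 7.35 pos [ 0.5316 -0.1604  0.0802] psi 110.04 q [5.733e-01 8.194e-01 1.000e-04 4.000e-04] F [-0.7  0.2  3.4] M [0.04 0.07 0.05] gap 0.0128 gf 41.8 q6 0.8
F tool xy 0.43 -0.58
slide mm 0.1 -0.6 3.7
```

Gripped: the gap reads 13 mm and the sideways force is near zero. Next is the push down.

```bash
python3 -m pendant '[{"slide":[0,0,0],"spin":0,"claw":1},{"slide":[0,0,0],"spin":0,"claw":1},{"slide":[0,0,2],"spin":0,"claw":1},{"slide":[0,0,2],"spin":0,"claw":1},{"slide":[0,0,2],"spin":0,"claw":1},{"slide":[0,0,1],"spin":0,"claw":1},{"slide":[0,0,0],"spin":0,"claw":1},{"slide":[0,0,0],"spin":0,"claw":1}]' 100
python3 -c "
from h import *
tool()"
```

```text
time_s: 8.15
tool_pos: [0.5315, -0.1606, 0.0745]
orientation: [0.573, 0.819, -0.0, 0.001]
wrist_force: [-6.8, 1.8, 23.3]
finger_gap: 0.0111
grasp_force: 104.1
t 8.15 pos [ 0.5315 -0.1606  0.0745] psi 110.05 q [ 5.732e-01  8.194e-01 -1.000e-04  7.000e-04] F [-6.8  1.8 23.3] M [0.3  1.25 0.01] gap 0.0111 gf 104.1 q6 0.8
F tool xy 4.0 -5.79
```

```bash
python3 -m pendant '[{"slide":[0,0,-0.5],"spin":-3,"claw":1},{"slide":[0,0,0],"spin":-6,"claw":1},{"slide":[0,0,0],"spin":-6,"claw":1},{"slide":[0,0,0],"spin":-6,"claw":1},{"slide":[0,0,0],"spin":-6,"claw":1},{"slide":[0,0,0],"spin":-6,"claw":1},{"slide":[0,0,0],"spin":-6,"claw":1},{"slide":[0,0,0],"spin":-3,"claw":1}]'
python3 -c "
from h import *
tool()"
```

```text
time_s: 8.95
tool_pos: [0.5312, -0.161, 0.0747]
orientation: [0.24, 0.971, -0.001, 0.0]
wrist_force: [-7.0, -1.1, 20.1]
finger_gap: 0.0111
grasp_force: 103.8
t 8.95 pos [ 0.5312 -0.161   0.0747] psi 152.23 q [ 2.400e-01  9.708e-01 -8.000e-04  3.000e-04] F [-7.  -1.1 20.1] M [-0.01  1.47 -0.31] gap 0.0111 gf 103.8 q6 0.06
F tool xy 5.68 -4.26
```

```bash
python3 -m pendant '[{"slide":[0,0,0],"spin":-5,"claw":1},{"slide":[0,0,0],"spin":-6,"claw":1},{"slide":[0,0,0],"spin":-6,"claw":1},{"slide":[0,0,0],"spin":-6,"claw":1},{"slide":[0,0,0],"spin":-6,"claw":1},{"slide":[0,0,0],"spin":-4,"claw":1},{"slide":[0,0,0],"spin":0,"claw":1}]'
python3 -c "
from h import *
tool()
s=viewer.snapshot('side')[125:200,265:345]
cv2.imwrite('pics/turned.png',cv2.resize(s,None,fx=7,fy=7,interpolation=cv2.INTER_CUBIC))"
```

```text
time_s: 9.65
tool_pos: [0.5312, -0.1606, 0.0746]
orientation: [-0.045, 0.999, -0.0, 0.0]
wrist_force: [-5.3, -0.4, 19.7]
finger_gap: 0.0112
grasp_force: 103.6
t 9.65 pos [ 0.5312 -0.1606  0.0746] psi 185.16 q [-4.51e-02  9.99e-01 -5.00e-04  2.00e-04] F [-5.3 -0.4 19.7] M [0.3  1.37 0.01] gap 0.0112 gf 103.6 q6 -0.52
F tool xy 5.36 0.11
```

View pics/turned.png

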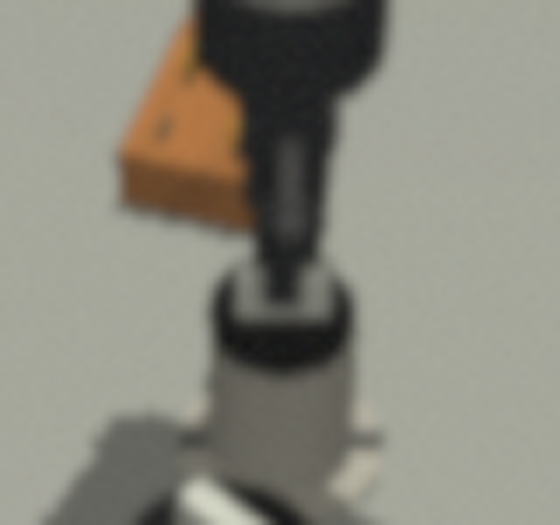

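The bar, from (233,310) to (335,310), is now parallel to the ribs at (190,440) and (372,438). I'm lifting gently while watching the force.

```bash
python3 -m pendant '[{"slide":[0,0,-2],"spin":0,"claw":1},{"slide":[0,0,-2],"spin":0,"claw":1},{"slide":[0,0,-2],"spin":0,"claw":1},{"slide":[0,0,-2],"spin":0,"claw":1},{"slide":[0,0,-2],"spin":0,"claw":1},{"slide":[0,0,-2],"spin":0,"claw":1},{"slide":[0,0,0],"spin":0,"claw":1}]'
python3 -c "
from h import *
tool()"
```

```text
time_s: 10.4
tool_pos: [0.5309, -0.1599, 0.0851]
orientation: [-0.044, 0.999, 0.0, -0.0]
wrist_force: [-1.3, 1.1, -0.4]
finger_gap: 0.0111
grasp_force: 100.9
t 10.4 pos [ 0.5309 -0.1599  0.0851] psi 185.05 q [-4.41e-02  9.99e-01  3.00e-04 -4.00e-04] F [-1.3  1.1 -0.4] M [ 0.26  0.44 -0.06] gap 0.0111 gf 100.9 q6 -0.51
F tool xy 1.15 1.24
```

```bash
python3 -m pendant '[{"slide":[0,0,-7],"spin":0,"claw":1},{"slide":[0,0,-15],"spin":0,"claw":1},{"slide":[0,0,-22],"spin":0,"claw":1},{"slide":[0,0,-25],"spin":0,"claw":1},{"slide":[0,0,-22],"spin":0,"claw":1},{"slide":[0,0,-14],"spin":0,"claw":1},{"slide":[0,0,-5],"spin":0,"claw":1},{"slide":[0,0,0],"spin":0,"claw":1}]'
python3 -m pendant '[{"slide":[0,0,0],"spin":0,"claw":1},{"slide":[0,0,0],"spin":0,"claw":1},{"slide":[0,0,0],"spin":0,"claw":1}]'
python3 -c "
from h import *
tool()
s=viewer.snapshot('side')
cv2.imwrite('pics/up.png',cv2.resize(s[70:290,180:400],None,fx=2.7,fy=2.7,interpolation=cv2.INTER_CUBIC))
for n in('mid_cap_foot','mid_cap','mid_mouth'):
  for d in pinpoint(n,'side')[:2]: print(n,round(d['score'],2),w('side',d['position']).round(3))"
```

```text
time_s: 11.2
tool_pos: [0.5318, -0.1605, 0.1959]
orientation: [-0.044, 0.999, -0.0, 0.001]
wrist_force: [0.4, 0.1, -1.7]
finger_gap: 0.0111
grasp_force: 100.9
time_s: 11.5
tool_pos: [0.5309, -0.1601, 0.1946]
orientation: [-0.044, 0.999, 0.0, -0.001]
wrist_force: [1.1, -0.2, -0.9]
finger_gap: 0.0107
grasp_force: 100.8
t 11.5 pos [ 0.5309 -0.1601  0.1946] psi 185.04 q [-4.40e-02  9.99e-01  3.00e-04 -6.00e-04] F [ 1.1 -0.2 -0.9] M [ 0.02  0.06 -0.  ] gap 0.0107 gf 100.8 q6 -0.51
F tool xy -1.06 -0.26
mid_cap_foot 0.83 [ 0.531 -0.16   0.175]
mid_cap 0.66 [ 0.53  -0.163  0.194]
mid_mouth 0.88 [ 0.532 -0.161  0.07 ]
```

View pics/up.png

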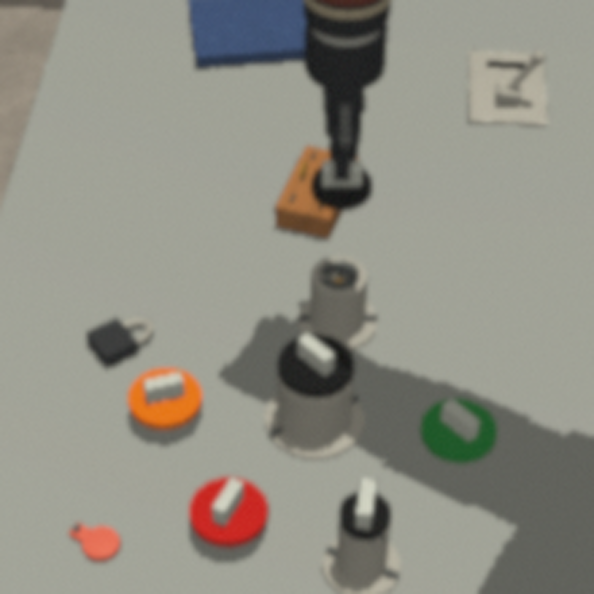

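The cap hangs level in the gripper at (342,185). The middle canister is open at (338,275), the other two are still shut, and nothing else has moved. The cap's foot is at 0.175 m, 100 mm above the rim, so I'm handing the job in.

```bash
python3 -c "
from rig import *
print(order.finish_job())"
```

```text
the job is handed in; nothing more can be done
None
```

The middle canister is open and the job is handed in at about 11.6 s: its cap is held level and at rest about 10 cm above the rim, with the other two canisters shut and nothing else moved (one grip closed on air before the one that held).

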